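Release the sprung catch of a lazy Susan and bring the bird to the front

ROBOT

A 7-joint arm with a two-finger parallel gripper is mounted at the origin on the work surface. World frame = base frame: x ahead of the robot, y to its left, z up, the work surface at z = 0. Lengths are in m, angles in rad, forces in N, time in s.
With the tool pointing down it reaches from about 0.425 to 0.925 m from the base axis. Payload 6.8 kg.
Tool frame: the origin (TCP) lies midway between the tips of the shut fingers; the grasp point (between the pads) lies 19 mm behind it; z points along the fingers, x is the direction in which the jaws open and shut, and the axes are right-handed (so a half turn about z gives the same grasp; the last joint's range is limited). The gripper opens to 85 mm and grips with 20 to 120 N. Pads are 22 mm wide; open, the fingers measure 114 mm over their backs; the gripper's body (76 mm by 85 mm) begins 54 mm behind the grasp point. The pads swing forward as they close: fully open they stand 13 mm farther back than shut.
Start: joints at [-0.108, 0.477, 0.022, 1.555, -0.011, 1.109, -0.083], TCP at [0.675, 0, 0.231] pointing down, gripper open.
Joint ranges: [-2.96, 2.96], [-0.34, 2.1], [-1.41, 1.46], [0.24, 2.44], [-1.37, 4.51], [0.17, 1.92], [-2.96, 2.96]. Speed limits (rad/s): [2.39, 2.39, 3.14, 3.14, 3.14, 3.14, 3.14].

INTERFACE

Orientations are given as a rotation vector (axis times angle).
In Python, from bench import r gives the robot as it stands. The module is installed in compiled form; this text tells all that it offers.
- The arm moves only by the shell command python3 -m pendant 'ROWS' [OPENING] [FORCE]. ROWS is text: rows parted by semicolons, each of 4 numbers parted by spaces: the shift along the tool's x, y, z in cm, then the turn about the tool's z in degrees. A call has 1 to 8 rows; each row shifts and turns the pose as measured when the row begins, along the tool's axes as they then stand; what a row does not reach is not made up. A row lasts 1/12 s, in which the tool goes at most 41.7 mm and 7.16 degrees, less where a joint would pass 70% of its speed; a pose out of reach is approached as far as the arm can. A call with a gripper value outside its range is refused whole. OPENING is the closure in counts, from 0 (fully open) to 255 (shut), set as the call begins (- or left out, the last holds). The fingers move at their own pace and stop on an object; FORCE is the grip in N (left out, the last holds). Time passes only in rows, so rows that do not move let the fingers close. It gives the time, the measured TCP pose, the force and the opening at its end, in the units of the state.
- r.get_obs(): the state, without advancing time (a new reading comes with each control period).
- r.grab_frame(name): name is "scene" or "side" or "wrist"; returns a dict with "color" (420x560x3 uint8, red, green, blue), "fx", "fy", "cx", "cy" (pixels), "R" (3x3) and "t" (3): a world point X has camera coordinates R X + t; the wrist camera has in their place "hand_eye" (4x4, takes a point from camera to tool coordinates, whose origin is the TCP and whose axes are the tool frame's). Camera axes: x right, y down, z forward; pixel columns grow to the right and rows downward; lengths in m; the calibration is good to about 2 mm. A picture is of the moment at which its call begins: read the wrist's pose just before it. There is no depth.
- r.hand_in(): hands the job in, once; it reports no verdict.
The state is a dict: "clock": time; "joints": joint angles; "qvel": joint speeds; "tau": joint torques, N m; "tcp_pos": TCP position; "orientation": TCP orientation; "contact_force": force on the tool from outside, world axes, zero at the start; "moment": the same for the moment, N m; "grip_width": finger opening in m.
Only numpy, scipy, OpenCV 4.12 (cv2) and the standard library are available. Lean on these libraries where they do the work, as an engineer would, in place of code of your own. Each camera call takes 0.05 s, during which the arm holds its last target.

TASK

The carved bird stands at the back of the lazy Susan: bring it round to the front with the shorter quarter turn. With a fingertip push the brass plunger in the front notch of the rim right down, keep it down while you push the rim sideways past it, and go on pushing the rim until the plunger springs up in the next notch and locks the top. Grasp nothing, do not touch the four ornaments, leave them standing where they are on the top, and leave the other things on the bench alone.

Things in the scene. Friction and masses are not known exactly. Their poses are not given: they have to be found in the camera images.
- lazy_susan: Fixed round foot of the lazy Susan. Origin: on the bench, on the vertical turning axis; z up. Its -x axis points to the front, where the steel guide sleeve of the plunger (38 mm radially, 54 mm along the rim, 32 mm high) is fixed below the rim; +y is the left side seen from the robot. 'Front' is its -x half, 'back' its +x half.
- turntable_center (a point): Centre of the upper face of the turning top, on the turning axis, 51 mm above the bench. The top is a red-brown cherry disc of 370 mm diameter: its field (up to radius 152 mm) is solid from 32 to 51 mm above the bench; its outer rim (radius 152 to 185 mm) is 12 mm thick, from 38 to 50 mm above the bench, with free air below except at the plunger's sleeve.
- turntable (a joint): Angle of the top, rad: 0 at the start (locked), growing counterclockwise seen from above, no end stops. The plunger locks it where a notch stands over it (0, +-1.571, ...), with about 1 degree of play. Turns lightly (about 0.5 N at the rim, 1.5 N while the plunger rubs under it) and coasts only a little.
- plunger (a joint): How far the plunger is pressed, m: 0 = up (locks the top), 0.015 = at its lower end. Sprung, pushes back with 4 N at the top and 7 N at the bottom; from 0.011 on the rim can pass above it. Once a rim part is above it, the rim itself keeps it down, and it springs up by itself in the next notch.
- plunger_top (a point): Middle of the upper face of the brass plunger (head 44 mm along the rim, 26 mm radially, rounded edges), 170 mm from the turning axis towards the front. 49 mm above the bench when up, 34 mm when fully down. It moves only up and down.
- front_notch (a point): Point of the turning top, at rim height (50 mm), 170 mm from the axis, in the middle of the notch that stands at the plunger at the start; turns with the top. The rim has four such finger notches a quarter turn apart: 50 mm wide along the rim, 33 mm deep (radius 152 to 185 mm), open outward, above and below, with straight parallel side walls to push on.
- bird: Carved juniper bird, pale wood with darker wings, on a round foot of 54 mm diameter; 115 mm long, 65 mm high, about 90 g, loose. Origin: centre of the foot's underside; its beak points to its +x. It starts at the back of the top, on the left or on the right, 100 mm from the axis, in the middle between two notches.
- pot: White painted pot with black and orange bands, 92 mm wide, 62 mm high, loose; origin: centre of its underside, 100 mm from the axis. It starts at the front, left or right.
- pitcher: Small turquoise glazed pitcher, 64 mm wide plus a handle towards its -x (45 mm from its axis), 65 mm high, loose; origin: centre of its underside, 100 mm from the axis. It starts at the front, left or right.
- paperweight: Clear glass dome paperweight, 70 mm wide, 43 mm high, loose; origin: centre of its underside, 100 mm from the axis. It starts at the back, left or right.
- wax_tin: Bystander: round wax tin with a red lid, 80 mm wide, 30 mm high, loose on the bench; origin: centre of its underside.
- brush: Bystander: dusting brush of 200 mm length lying on the bench, loose; origin: underside, near its middle.
- bowl: Bystander: terracotta bowl, 100 mm wide, 40 mm high, loose on the bench; origin: centre of its underside.
- candlestick: Bystander: brass candlestick with a cream candle, 94 mm wide at the foot, 108 mm high, loose on the bench; origin: centre of its underside.

How it is judged:
On the way, in this order (a step that is already met when the one before it is completed fails the run):
1. a fingertip holds the plunger down while the top is still at its stop (value of joint plunger above 0.0105 m and contact force between the fingers and plunger above 1 N and value of joint turntable between -0.05 and 0.05 rad), for 0.05 s.
2. the rim has been pushed past the plunger, which is still down (value of joint plunger above 0.0095 m and (value of joint turntable above 0.15 rad or value of joint turntable below -0.15 rad)), for 0.05 s.
At the end, for the whole second after the job is handed in: The top has made one quarter turn (within 0.03 rad) and is at rest, the plunger has sprung up in the next notch (pressed less than 3 mm), the bird stands at the front within 20 mm of its proper place, and all four ornaments stand upright (within 0.1 rad) at 85 to 115 mm from the turning axis (value of joint plunger below 0.003 m and velocity of joint turntable between -0.05 and 0.05 rad/s and ((value of joint turntable between 1.541 and 1.601 rad and x of bird in the frame of lazy_susan between -0.091 and -0.051 m and y of bird in the frame of lazy_susan between 0.051 and 0.091 m) or (value of joint turntable between -1.601 and -1.541 rad and x of bird in the frame of lazy_susan between -0.091 and -0.051 m and y of bird in the frame of lazy_susan between -0.091 and -0.051 m)) and angle between each of bird, pot, pitcher, paperweight's own z axis and vertical below 0.1 rad and horizontal distance between bird and turntable_center between 0.085 and 0.115 m and horizontal distance between pot and turntable_center between 0.085 and 0.115 m and horizontal distance between pitcher and turntable_center between 0.085 and 0.115 m and horizontal distance between paperweight and turntable_center between 0.085 and 0.115 m); the robot touches nothing.
It fails at once if the robot touches one of the four ornaments (contact force between any of the fingers, the arm and bird above 0.3 N or contact force between any of the fingers, the arm and pot above 0.3 N or contact force between any of the fingers, the arm and pitcher above 0.3 N or contact force between any of the fingers, the arm and paperweight above 0.3 N).
It fails at once if an ornament is lifted, tipped over or slides more than 25 mm in or out on the top (height (world z) of any of bird, pot, pitcher, paperweight above 0.065 m or angle between any of bird, pot, pitcher, paperweight's own z axis and vertical above 0.35 rad or not (horizontal distance between bird and turntable_center between 0.075 and 0.125 m) or not (horizontal distance between pot and turntable_center between 0.075 and 0.125 m) or not (horizontal distance between pitcher and turntable_center between 0.075 and 0.125 m) or not (horizontal distance between paperweight and turntable_center between 0.075 and 0.125 m)).
It fails at once if one of the other things on the bench is moved by more than 20 mm (distance of any of wax_tin, brush, bowl, candlestick from where it was at the start of the episode above 0.02 m).
It also fails if it takes over 46 s, if anything falls off the work surface, if the arm or the gripper's body presses on something with over 40 N, if the wrist force passes 120 N, or if a joint passes its speed limit or range.

## Working session

There is one attempt and no reset: what is moved stays moved. The work goes in short steps, Python scripts to look and compute and a shell command to move; the robot and the scene stay as the last step left them, time stands still between calls to the robot, and variables do not carry over. Pictures are saved under pics/ and viewed, and the job is handed in when it is done.

```bash
mkdir -p pics; python3 - <<'E'
from bench import r
import cv2
o=r.get_obs();print(o)
for n in("scene","side","wrist"):
    f=r.grab_frame(n);cv2.imwrite(f"pics/{n}0.png",f["color"][:,:,::-1])
    print(n,{k:v for k,v in f.items() if k!="color"})
E
```

```text
{'clock': 0.0, 'joints': array([-0.10809667,  0.477811  ,  0.02234947,  1.5564588 , -0.01150431,
        1.10931644, -0.08308749]), 'qvel': array([-0.00057842,  0.00022179,  0.00168294, -0.00016082, -0.00060576,
       -0.00116508,  0.00101555]), 'tau': array([-5.45967814e-04, -5.96443820e+01,  1.60769675e+00, -2.81194621e+01,
        1.24063640e-02,  9.39900521e-03,  2.20753498e-05]), 'tcp_pos': array([ 6.74397330e-01, -2.29518492e-05,  2.30315506e-01]), 'orientation': array([ 3.14145128e+00,  3.16277390e-05, -2.92157974e-03]), 'contact_force': array([ 0.01943017,  0.08079951, -0.33195173]), 'moment': array([0.0334183 , 0.0542037 , 0.00286313]), 'grip_width': 0.08545621456032607}
scene {'fx': 466.9676399557598, 'fy': 466.9676399557598, 'cx': 278.7430956443887, 'cy': 198.6988867783415, 'R': array([[ 0.78092808,  0.62445761, -0.01428371],
       [ 0.42888269, -0.55269252, -0.71455624],
       [-0.45410458,  0.551891  , -0.69943217]]), 't': array([-0.44613427, -0.18964256,  1.48174809])}
side {'fx': 495.67957379453264, 'fy': 495.67957379453264, 'cx': 276.05039400939955, 'cy': 204.20525489490916, 'R': array([[ 0.92411895, -0.38178797,  0.01555962],
       [-0.28395407, -0.71342016, -0.64062606],
       [ 0.25568387,  0.58759647, -0.76769535]]), 't': array([-0.52419587,  0.21592363,  1.10649415])}
wrist {'fx': 349.3680160673552, 'fy': 349.3680160673552, 'cx': 284.56200134661145, 'cy': 210.8341862598359, 'hand_eye': array([[ 9.99999272e-01,  4.17502545e-04, -1.13181483e-03,
         1.04857175e-04],
       [-3.43519809e-05,  9.47678204e-01,  3.19227224e-01,
        -8.31120164e-02],
       [ 1.20587442e-03, -3.19226953e-01,  9.47677529e-01,
        -1.43060350e-01],
       [ 0.00000000e+00,  0.00000000e+00,  0.00000000e+00,
         1.00000000e+00]])}
```

View pics/scene0.png

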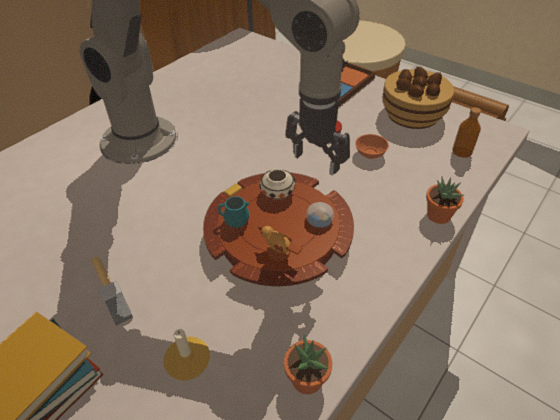

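View pics/side0.png

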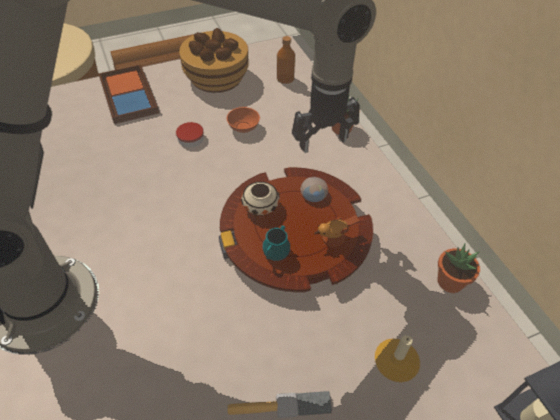

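View pics/wrist0.png

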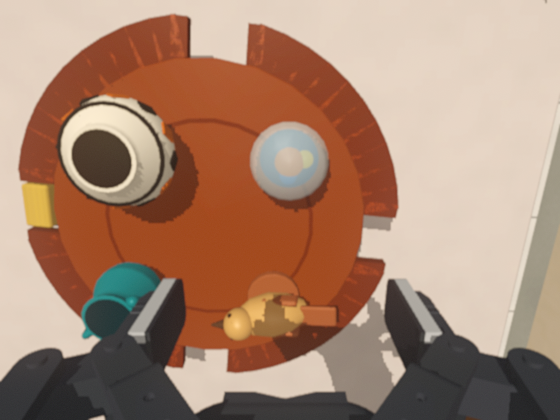

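The wrist view shows the plunger at left, about (38,205), which is towards the robot. The bird is at (265,312), back right, the pot and pitcher are in front, and the paperweight is back left. The bird therefore needs a clockwise turn, with the front rim moving to +y. Next I measure the positions.

```bash
cat > h.py <<'E'
from bench import r
import numpy as np, cv2
from scipy.spatial.transform import Rotation as Ro
from scipy.optimize import least_squares
def cam(n):
    o=r.get_obs(); f=r.grab_frame(n)
    if n=="wrist":
        T=np.eye(4);T[:3,:3]=Ro.from_rotvec(o["orientation"]).as_matrix();T[:3,3]=o["tcp_pos"]
        W=T@f["hand_eye"];R=W[:3,:3];c=W[:3,3]
    else: R=f["R"].T;c=-R@f["t"]
    return f,R,c
def ray(f,R,c,uv,z):
    uv=np.atleast_2d(uv).astype(float)
    d=np.c_[(uv[:,0]-f["cx"])/f["fx"],(uv[:,1]-f["cy"])/f["fy"],np.ones(len(uv))]@R.T
    return c+d*((z-c[2])/d[:,2])[:,None]
E
python3 - <<'E'
from h import *
for n in("wrist","side","scene"):
    f,R,c=cam(n);hsv=cv2.cvtColor(f["color"],cv2.COLOR_RGB2HSV)
    m=cv2.inRange(hsv,(0,140,50),(14,255,200))|cv2.inRange(hsv,(172,140,50),(180,255,200))
    k,l,s,_=cv2.connectedComponentsWithStats(m);i=1+s[1:,4].argmax()
    m=np.uint8(l==i)*255
    cs,_=cv2.findContours(m,cv2.RETR_EXTERNAL,cv2.CHAIN_APPROX_NONE)
    p=max(cs,key=len)[:,0]; P=ray(f,R,c,p,.05)[:,:2]
    g=lambda x:np.hypot(*(P-x[:2]).T)-.185
    best=least_squares(g,P.mean(0),loss="cauchy",f_scale=.002)
    print(n,"ctr",best.x,"inl",(abs(g(best.x))<.003).mean(),len(p))
    y=cv2.inRange(hsv,(18,150,120),(32,255,255))
    k,l,s,ce=cv2.connectedComponentsWithStats(y)
    for j in range(1,k):
        if s[j,4]>60:
            q=np.argwhere(l==j)[:,::-1]; Q=ray(f,R,c,q,.049)[:,:2]
            d=np.hypot(*(Q.mean(0)-best.x))
            if d<.21: print(" plunger",ce[j],s[j],Q.mean(0),"d",d,Q.min(0),Q.max(0), "ang",np.degrees(np.arctan2(*(Q.mean(0)-best.x)[::-1])))
    x=cv2.inRange(hsv,(70,100,40),(100,255,255))
    v=f["color"].copy();cv2.drawContours(v,[p.reshape(-1,1,2)],-1,(0,255,0),1)
    cv2.imwrite(f"pics/m_{n}.png",v[:,:,::-1])
E
```

```text
wrist ctr [ 0.59945193 -0.04020088] inl 0.4888086642599278 1385
 plunger [ 39.00667223 204.29357798] [  23  183   33   45 1199] [ 0.4343083  -0.01990629] d 0.16638596977046732 [ 0.41872959 -0.04351656] [0.45116006 0.00160625] ang 172.99401935525466
side ctr [ 0.60123485 -0.03955644] inl 0.15613825983313467 839
 plunger [227.11038961 238.38961039] [221 231  13  16 154] [ 0.4314742  -0.02552612] d 0.17033944681387084 [ 0.41773963 -0.04775309] [ 0.44481434 -0.00341818] ang 175.27537348063697
scene ctr [ 0.6058683  -0.04222373] inl 0.3521594684385382 602
 plunger [232.95145631 189.34951456] [225 184  17  12 103] [ 0.4357215  -0.02348462] d 0.17117560089612813 [ 0.42287687 -0.04581638] [ 0.44910918 -0.00110065] ang 173.71506298148554
```

```bash
python3 - <<'E'
import cv2,numpy as np
a=[cv2.imread(f"pics/m_{n}.png") for n in("wrist","side")]
cv2.imwrite("pics/mm.png",cv2.resize(np.hstack(a),(800,300)))
E
```

```text
(no output)
```

View pics/mm.png

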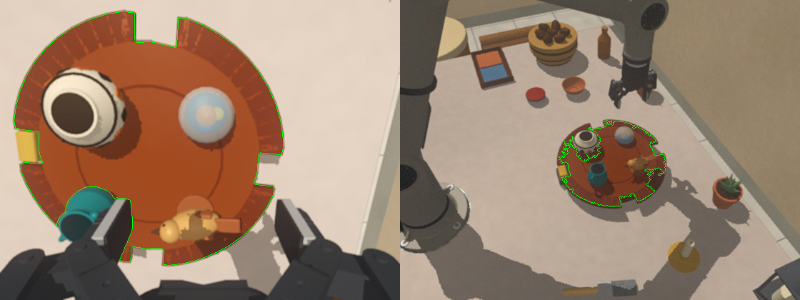

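The wrist and side views agree. The centre is about (0.600,-0.040). The plunger is at about (0.433,-0.022), 0.168 m from the axis, in line with the 170 mm given. I shut the fingers and travel above the plunger.

```bash
python3 -m pendant '-4 0.4 0 0;-4 0.4 0 0;-4 0.4 0 0;-4 0.4 0 0;-4 0.4 0 0;-4 0.2 0 0;0 0 0 0;0 0 0 0' 255 60
```

```text
clock: 0.97
tcp_pos: [0.4227, -0.0229, 0.2254]
orientation: [3.141, 0.001, -0.009]
contact_force: [1.1, 0.9, 1.3]
grip_width: 0.0003
```

```bash
python3 - <<'E'
from h import *
f,R,c=cam("wrist");print(r.get_obs()["tcp_pos"],r.get_obs()["joints"])
v=f["color"].copy()
hsv=cv2.cvtColor(v,cv2.COLOR_RGB2HSV)
y=cv2.inRange(hsv,(18,150,120),(32,255,255))
k,l,s,ce=cv2.connectedComponentsWithStats(y)
for j in range(1,k):
    if s[j,4]>200:
        q=np.argwhere(l==j)[:,::-1];Q=ray(f,R,c,q,.049)[:,:2];
        rc=cv2.minAreaRect((Q*1000).astype(np.float32));print(ce[j],s[j],Q.mean(0),rc)
cv2.imwrite("pics/w1.png",v[:,:,::-1])
E
```

```text
[ 0.4223077  -0.02309306  0.22503135] [-9.13632982e-02  6.82035493e-02 -1.84005098e-03  2.12524047e+00
  1.95900358e-04  9.55483362e-01 -9.30505474e-02]
[294.77427184 182.66909385] [ 280  159   31   49 1236] [ 0.43107324 -0.01974822] ((431.05145263671875, -20.3150577545166), (45.21700668334961, 25.251495361328125), 84.0329818725586)
```

View pics/w1.png

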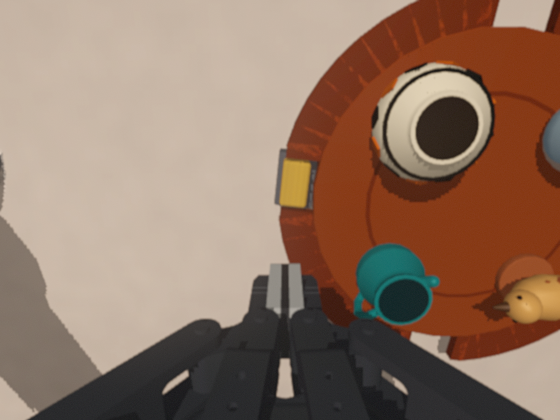

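The head measures 45 x 25 mm, as specified, centred at (0.431,-0.020). The lazy Susan's yaw is about -6°. I align above the plunger and go down to just above it.

```bash
python3 -m pendant '0.3 -0.15 3 6;0.3 -0.15 4 0;0 0 4 0;0 0 2 0;0 0 0 0'
```

```text
clock: 1.43
tcp_pos: [0.4395, -0.0191, 0.0946]
orientation: [-3.135, 0.172, -0.015]
contact_force: [-1.1, -0.6, 0.2]
grip_width: -0.0001
```

```bash
python3 -m pendant '-1 0.1 1 0;-0.2 0 1 0;0 0 0 0'; python3 - <<'E'
from h import *
o=r.get_obs();print(o["clock"],o["tcp_pos"],Ro.from_rotvec(o["orientation"]).as_matrix()[:,[0,2]].T)
f,R,c=cam("side");cv2.imwrite("pics/s2.png",cv2.resize(f["color"][150:330,150:390,::-1],(720,540),interpolation=2))
f,R,c=cam("wrist");cv2.imwrite("pics/w2.png",f["color"][:,:,::-1])
E
```

```text
clock: 1.68
tcp_pos: [0.4316, -0.0181, 0.0744]
orientation: [-3.135, 0.171, -0.015]
contact_force: [0.0, -0.6, -0.4]
grip_width: -0.0002
1.6833 [ 0.43161328 -0.01812978  0.07435576] [[ 0.99402464 -0.10872064  0.00973803]
 [ 0.00991401  0.00107816 -0.99995027]]
```

View pics/w2.png

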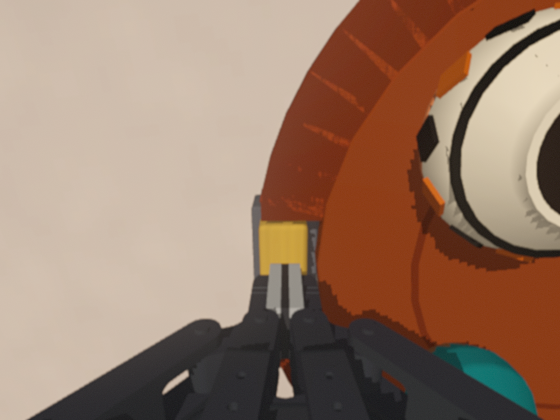

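View pics/s2.png

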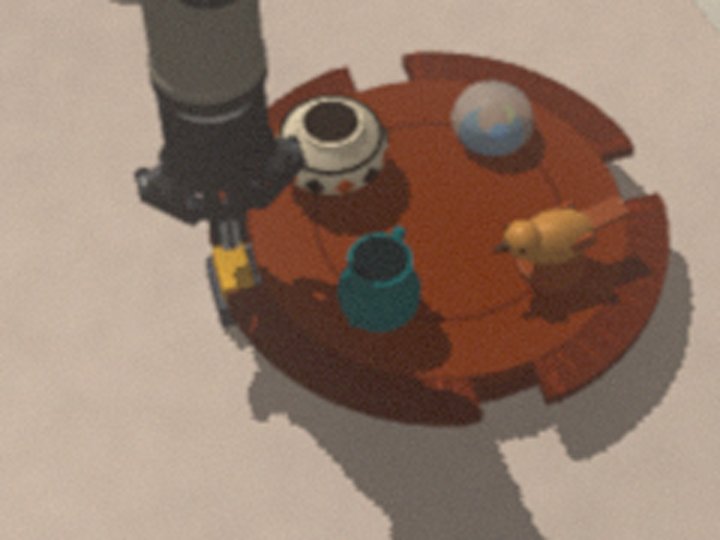

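The fingertip stands over the head, which shows at about (284,248) in the wrist view. The pot and pitcher are well clear. Pressing down now.

```bash
python3 -m pendant '-0.1 0 1 0;-0.1 0 0.8 0;0 0 0.6 0;0 0 0.5 0'
```

```text
clock: 2.12
tcp_pos: [0.436, -0.0176, 0.0482]
orientation: [-3.133, 0.172, -0.033]
contact_force: [-1.0, -0.1, 4.1]
grip_width: -0.0003
```

```bash
python3 -m pendant '-0.4 0 0.4 0;-0.3 0 0.4 0;-0.2 0 0.3 0'
```

```text
clock: 2.37
tcp_pos: [0.4317, -0.0166, 0.037]
orientation: [-3.132, 0.172, -0.047]
contact_force: [3.0, -0.7, 6.1]
grip_width: -0.0
```

```bash
python3 -m pendant '0 0 0.25 0;0 0 0.1 0'
```

```text
clock: 2.53
tcp_pos: [0.4318, -0.0166, 0.0338]
orientation: [-3.132, 0.173, -0.048]
contact_force: [-5.6, 0.3, 30.3]
grip_width: 0.0004
```

The plunger is at its lower stop: the force went from 6 N to 30 N at z = 0.034. I ease off slightly and slide towards +y.

```bash
python3 -m pendant '0 -0.2 -0.05 0;0 -0.4 0.05 0;0 -0.4 0.05 1;0 -0.4 0.05 1'
```

```text
clock: 2.87
tcp_pos: [0.4322, -0.0081, 0.0339]
orientation: [3.132, -0.239, 0.047]
contact_force: [-1.1, -11.0, 16.5]
grip_width: 0.0003
```

```bash
python3 -m pendant '0 -0.5 0.03 1;0 -0.5 0.03 1.5;0 -0.5 0.03 1.5'
```

```text
clock: 3.12
tcp_pos: [0.4336, 0.0007, 0.0339]
orientation: [3.115, -0.363, 0.046]
contact_force: [-0.3, -5.6, 9.4]
grip_width: -0.0001
```

```bash
python3 -m pendant '0 -0.6 0 2;0 -0.6 -0.03 2;0.05 -0.6 -0.05 2'; python3 - <<'E'
from h import *
f,R,c=cam("side");cv2.imwrite("pics/s3.png",cv2.resize(f["color"][150:330,150:390,::-1],(720,540),interpolation=2))
E
```

```text
clock: 3.37
tcp_pos: [0.4365, 0.0141, 0.0345]
orientation: [3.086, -0.541, 0.043]
contact_force: [-0.4, -3.0, -2.1]
grip_width: 0.0001
```

View pics/s3.png

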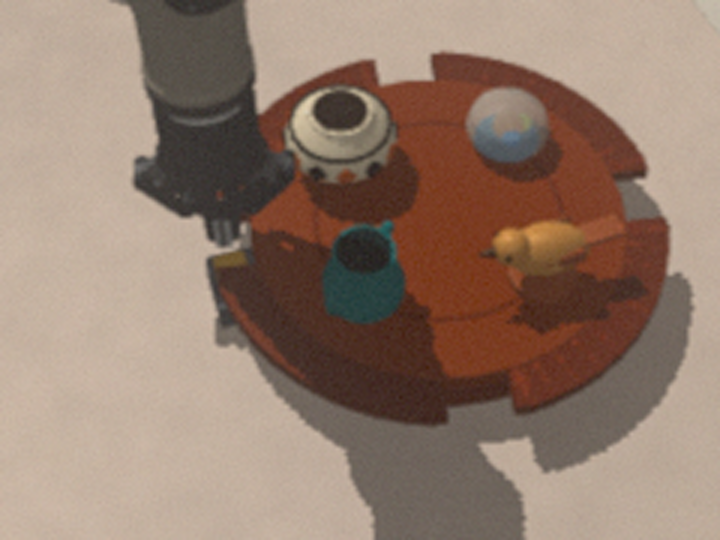

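The rim has moved: the top has turned about 7° and the plunger is held down under the rim. I keep pushing along the arc.

```bash
cat > p.py <<'E'
from h import *
o=r.get_obs();d=o["tcp_pos"][:2]-np.array([.600,-.038]);M=Ro.from_rotvec(o["orientation"]).as_matrix()
a=np.degrees(np.arctan2(d[1],d[0]));print("r",np.hypot(*d),"ang",a,"toolx yaw err",np.degrees(np.arctan2(M[1,0],M[0,0]))-(a-180),"tool z",M[:,2],o["tcp_pos"][2],o["contact_force"],o["joints"].round(2))
E
python3 -m pendant '0 -0.7 -0.03 2;0.03 -0.8 -0.03 2.5;0.03 -0.8 -0.03 2.5;0.03 -0.8 -0.03 2.5'; python3 p.py
```

```text
clock: 3.75
tcp_pos: [0.4452, 0.0381, 0.034]
orientation: [3.023, -0.808, 0.034]
contact_force: [-2.1, -3.5, 3.0]
grip_width: 0.0
r 0.17250007217781915 ang 153.8286444497589 toolx yaw err -3.75129694929122 tool z [ 0.01772101 -0.01798243 -0.99968125] 0.034020569166435526 [-2.09764798 -3.5179701   3.04993248] [-0.36  0.43  0.14  2.25 -0.08  0.45 -0.68]
```

```bash
python3 -m pendant '0.03 -0.8 -0.15 2;0.03 -0.8 -0.1 2;0.03 -0.8 -0.05 2;0.03 -0.8 -0.05 2.3;0.03 -0.8 -0.05 2.3;0.03 -0.8 -0.05 2.3'; python3 p.py
```

```text
clock: 4.25
tcp_pos: [0.4634, 0.0689, 0.034]
orientation: [2.892, -1.154, 0.012]
contact_force: [-2.2, -4.0, 2.5]
grip_width: 0.0002
r 0.1734474252692515 ang 141.9351145379407 toolx yaw err -5.423984066388847 tool z [-0.0033256  -0.02841703 -0.99959062] 0.03397591369669678 [-2.19484682 -3.97430152  2.51347418] [-0.47  0.46  0.21  2.19 -0.14  0.51 -0.92]
```

```bash
python3 -m pendant '0.06 -0.9 -0.2 1.8;0.06 -0.9 -0.2 1.8;0.06 -0.9 -0.1 2;0.06 -0.9 -0.1 2;0.06 -0.9 -0.1 2;0.06 -0.9 -0.1 2'; python3 p.py;  python3 - <<'E'
from h import *
f,R,c=cam("scene");cv2.imwrite("pics/c4.png",cv2.resize(f["color"][110:310,170:400,::-1],(690,600),interpolation=2))
E
```

```text
clock: 4.75
tcp_pos: [0.4904, 0.0955, 0.0344]
orientation: [2.734, -1.44, -0.02]
contact_force: [-3.6, -1.8, 3.0]
grip_width: -0.0001
r 0.17270891891019546 ang 129.38939656603227 toolx yaw err -4.928054962346302 tool z [-0.03533265 -0.03987007 -0.99857998] 0.03442851777885028 [-3.62343308 -1.81487824  2.95274562] [-0.55  0.52  0.27  2.1  -0.19  0.6  -1.12]
```

View pics/c4.png

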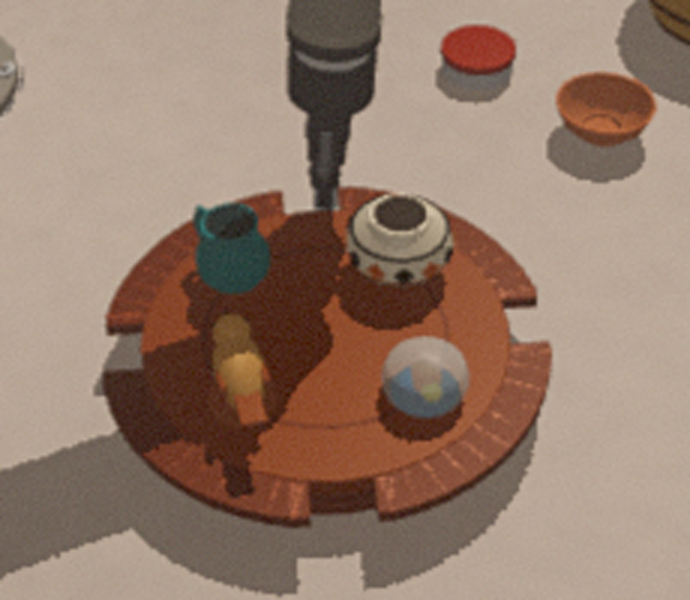

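The turn is going well: about 40° done, ornaments standing, tin and bowl clear.

```bash
python3 -m pendant '0.06 -0.9 -0.1 1.8;0.06 -0.9 -0.1 2;0.06 -0.9 -0.1 2;0.06 -0.9 -0.1 2;0.06 -0.9 -0.1 2;0.06 -0.9 -0.1 2;0.06 -0.9 -0.1 2;0.06 -0.9 -0.1 2'; python3 p.py
```

```text
clock: 5.47
tcp_pos: [0.5389, 0.1207, 0.0317]
orientation: [2.486, -1.786, -0.046]
contact_force: [-3.8, -0.7, 2.7]
grip_width: 0.0004
r 0.17006937342925402 ang 111.05415435109477 toolx yaw err -2.4011774984744108 tool z [-0.07114684 -0.0476493  -0.99632709] 0.031703909515896536 [-3.75639373 -0.66887337  2.68218296] [-0.6   0.61  0.34  1.95 -0.26  0.71 -1.35]
```

```bash
python3 -m pendant '0.04 -0.9 -0.1 2;0.04 -0.9 -0.1 2;0.04 -0.8 -0.1 2;0.04 -0.8 -0.1 2;0.04 -0.7 -0.1 2;0.04 -0.7 -0.1 2'; python3 p.py
```

```text
clock: 5.97
tcp_pos: [0.5736, 0.1287, 0.0286]
orientation: [2.269, -2.021, -0.06]
contact_force: [-4.3, 0.7, 3.3]
grip_width: -0.0001
r 0.16872995401381324 ang 98.98712758969111 toolx yaw err -2.2482108274736845 tool z [-0.0977544  -0.05059804 -0.9939235 ] 0.02864809875585701 [-4.34088283  0.6814246   3.32463382] [-0.62  0.68  0.39  1.85 -0.32  0.79 -1.51]
```

```bash
python3 -m pendant '0 -0.6 -0.2 1.5;0 -0.6 -0.2 1.5;0 -0.6 -0.2 1.5;0 -0.6 -0.2 1.5;0 -0.6 -0.2 1.5;0 -0.5 -0.2 1.5'; python3 p.py
```

```text
clock: 6.47
tcp_pos: [0.6031, 0.1297, 0.0327]
orientation: [2.082, -2.189, -0.062]
contact_force: [-4.6, -0.5, -2.3]
grip_width: 0.0
r 0.16771679561576636 ang 88.93093956096943 toolx yaw err -1.6079530421138628 tool z [-0.11507579 -0.05343773 -0.99191833] 0.0326641895138131 [-4.59875897 -0.52917421 -2.29423374] [-0.63  0.73  0.44  1.76 -0.35  0.87 -1.64]
```

```bash
python3 -m pendant '0 -0.5 -0.15 1.2;0 -0.5 -0.1 1.2;0 -0.4 -0.1 1.2;0 -0.4 -0.1 1'; python3 p.py; python3 - <<'E'
from h import *
f,R,c=cam("scene");cv2.imwrite("pics/c5.png",cv2.resize(f["color"][110:310,170:400,::-1],(690,600),interpolation=2))
E
```

```text
clock: 6.8
tcp_pos: [0.6245, 0.1281, 0.0357]
orientation: [1.981, -2.279, -0.051]
contact_force: [-0.5, 0.0, 0.4]
grip_width: -0.0001
r 0.16785731071329305 ang 81.60195165630888 toolx yaw err 0.6110836190987214 tool z [-0.11326873 -0.05376731 -0.9921085 ] 0.035658858155936834 [-0.48959089  0.03551881  0.43151989] [-0.63  0.75  0.47  1.71 -0.37  0.9  -1.71]
```

View pics/c5.png

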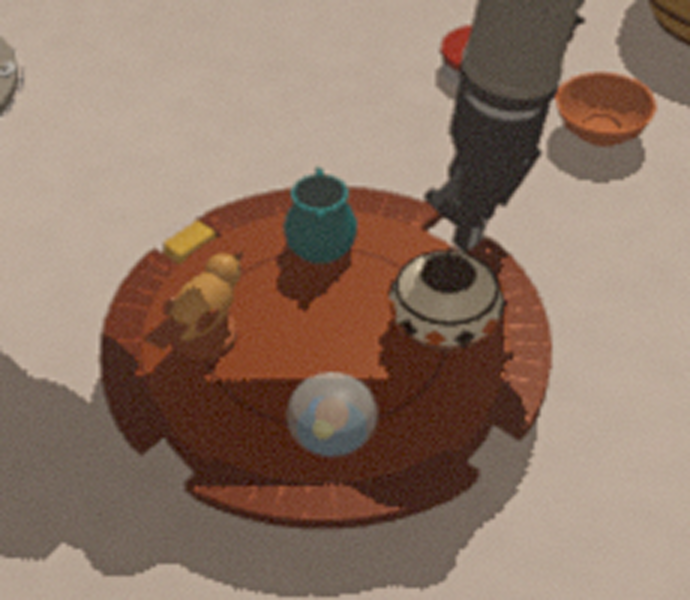

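The plunger shows in the new notch at (190,240), and the pushing force has dropped to near zero. One small push will confirm the lock.

```bash
python3 -m pendant '0 -0.3 -0.05 0;0 -0.3 -0.05 0'; python3 p.py
```

```text
clock: 7.02
tcp_pos: [0.6343, 0.1275, 0.0376]
orientation: [1.983, -2.284, -0.046]
contact_force: [-8.7, 0.4, -1.2]
grip_width: 0.0001
r 0.16903660740189938 ang 78.29066999731631 toolx yaw err 3.838830400139827 tool z [-0.10738713 -0.0530427  -0.99280133] 0.0375835177028213 [-8.71777669  0.39700813 -1.19384111] [-0.62  0.76  0.47  1.69 -0.37  0.91 -1.71]
```

The force rises to 8.7 N at the expected angle, so the top is locked. I back off from the wall and withdraw upward and outward.

```bash
python3 -m pendant '0 0.6 -0.1 0;0 0.6 -0.1 0;-0.1 0 -1 0;-0.3 0 -1.5 0;-0.5 0 -3 0;-1 0 -4 0;-1 0 -4 0;0 0 0 0'; python3 -m pendant '0 0 -2 0;0 0 0 0;0 0 0 0'; python3 p.py; python3 - <<'E'
from h import *
for n in("scene","side"):
    f,R,c=cam(n);cv2.imwrite(f"pics/{n}6.png",f["color"][:,:,::-1])
    hsv=cv2.cvtColor(f["color"],cv2.COLOR_RGB2HSV)
    y=cv2.inRange(hsv,(18,150,120),(32,255,255))
    k,l,s,ce=cv2.connectedComponentsWithStats(y)
    for j in range(1,k):
        if s[j,4]>60:
            for z in (.034,.049):print(n,z,ce[j],s[j,4],ray(f,R,c,ce[j],z)[0,:2])
E
```

```text
clock: 7.68
tcp_pos: [0.641, 0.1663, 0.182]
orientation: [1.984, -2.287, -0.043]
contact_force: [1.6, 0.1, 1.4]
grip_width: -0.0
clock: 7.93
tcp_pos: [0.6452, 0.1696, 0.2088]
orientation: [1.993, -2.292, -0.038]
contact_force: [0.1, -0.6, -1.2]
grip_width: 0.0
r 0.21245123957294912 ang 77.70963633100654 toolx yaw err 4.461947585556331 tool z [-0.09435779 -0.04869689 -0.99434663] 0.2088227275701685 [ 0.10915675 -0.62322826 -1.1786656 ] [-0.72  0.59  0.55  1.54 -0.29  1.21 -1.82]
scene 0.034 [233.11578947 189.27368421] 95 [ 0.4240529  -0.01205389]
scene 0.049 [233.11578947 189.27368421] 95 [ 0.43588118 -0.02306955]
scene 0.034 [ 32.31049535 362.70677548] 5269 [ 0.44951826 -0.61822126]
scene 0.049 [ 32.31049535 362.70677548] 5269 [ 0.46090264 -0.61867038]
scene 0.034 [196.17042254 358.22676056] 710 [ 0.69505875 -0.41294766]
scene 0.049 [196.17042254 358.22676056] 710 [ 0.70216294 -0.41697505]
scene 0.034 [171.19710145 358.90434783] 345 [ 0.65756655 -0.44427731]
scene 0.049 [171.19710145 358.90434783] 345 [ 0.66532429 -0.44775857]
side 0.034 [226.99324324 238.02027027] 148 [ 0.43422065 -0.0138475 ]
side 0.049 [226.99324324 238.02027027] 148 [ 0.43154788 -0.02448876]
side 0.034 [389.33292831 361.17010936] 823 [ 0.63780557 -0.42327171]
side 0.049 [389.33292831 361.17010936] 823 [ 0.63195818 -0.42752857]
side 0.034 [412.64676617 358.67661692] 201 [ 0.68418681 -0.43650233]
side 0.049 [412.64676617 358.67661692] 201 [ 0.67761617 -0.44055288]
```

View pics/scene6.png

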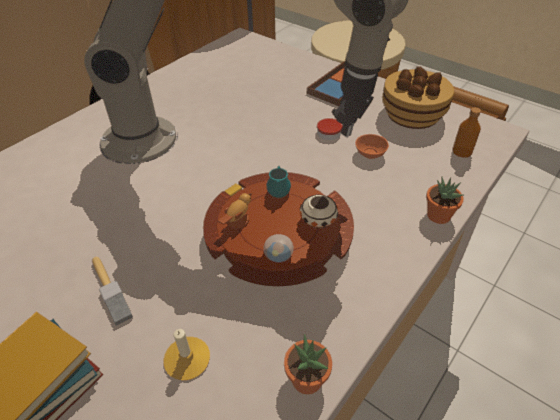

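View pics/side6.png

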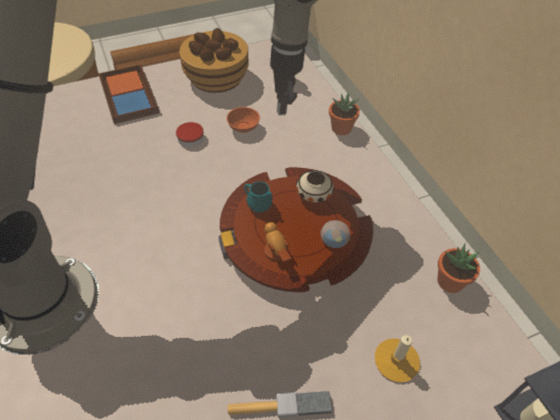

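The plunger's pixels match the start pictures to within 0.4 px in both views, so it is up. The bird is at front right, all ornaments stand, the other things have not moved, and the arm is clear.

```bash
python3 -c "
from bench import r
print(r.hand_in())"
```

```text
the job is handed in; nothing more can be done
None
```

I pressed the plunger to its lower stop with the shut fingertips. The force was about 30 N there, with the tip at z = 0.034 m. I then slid the fingertip against the left wall of the front notch and pushed the rim a quarter turn clockwise until the plunger sprang up in the next notch. I handed the job in at about 8 s.

**Last checks:**
- **Lock:** a small extra push met 8.7 N at about the expected angle, so the top is held.
- **Plunger:** its pixels match the start pictures in the scene and side views to within 0.4 px, so it is up.
- **Bird and ornaments:** in the pictures the bird stands at the front right and all four ornaments are upright. I judged this by eye and did not measure the bird's position or the ornaments' distances from the axis.
- **Other things on the bench:** they look unmoved by eye. The arm ended well above everything.

No check failed. Two things were off along the way: the tool had tilted about 7° by the end of the push, and the fingertip sagged to z = 0.029 m, below the height of the sleeve top, once it was well past the sleeve. Neither caused a visible problem.

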